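# Go / no-go check of a reagent bottle's neck

### The job

Check the neck of the open brown bottle with the double plug gauge. Holding the gauge by its black grip, lower the go plug (the thinner one, with the tapered foot) all the way into the neck until the bar sits on the rim, and draw it out; then bring the no-go plug (the thicker one) squarely over the same neck and press it down on the rim to see that it does not enter. Finally stand the gauge upright on its two plugs on the bench and let go; the bottle must stay standing about where it was.

Things in the scene. Friction and masses are not known exactly. Their poses are not given: they have to be found in the camera images.
- gauge: Double plug gauge, about 0.35 kg, on two steel plugs 40 mm long, 90 apart, under an aluminium bar (132 x 18 x 12, underside 40 above the feet, reaching 32 beyond the go plug's axis, 10 beyond the no-go's). Midway between the plugs a black grip block, 40 along the bar, 24 across it, from 52 to 107 above the feet. Origin: midway between the plugs' feet; z up, x along the bar to the go plug; grip it across y.
- go_end (a point): Centre of the go plug's foot, 45 mm from the gauge's origin along its +x. The go plug is 35 mm thick, 40 long, its foot tapering to 23 over the lowest 8 mm. Axes as the gauge's.
- nogo_end (a point): Centre of the no-go plug's foot, 45 mm from the gauge's origin along its -x. The no-go plug is 45 mm thick, 40 long, with a flat foot. Axes as the gauge's.
- bottle: Open brown glass bottle, the only one without a stopper, loose, 0.9 kg, empty: 115 mm tall, 90 across up to 66 high, narrowing to a neck 52 across outside from 86 up to the rim at 115. Bore of the neck 40, the go plug's whole length fits. A like bottle with a black stopper, 135 tall, stands 190 or more away between centres. Origin: centre of the underside; z up through the mouth.
Not all that is in view belongs to the job. Of the things that look like the gauge, take the one that is nearest to the robot's base at the start.

How it is judged:
By the outcome, as a careful person would: the job done as asked, in the order asked, and still so for the second after the job is handed in, with the robot touching nothing.
It also fails if it takes over 56 s, if anything falls off the work surface, if the arm or the gripper's body presses on something with over 40 N, if the wrist force passes 120 N, or if a joint passes its speed limit or range.

### The arm

A 7-joint arm with a two-finger parallel gripper is mounted at the origin on the work surface. World frame = base frame: x ahead of the robot, y to its left, z up, the work surface at z = 0. Lengths are in m, angles in rad, forces in N, time in s.
With the tool pointing down it reaches from about 0.425 to 0.875 m from the base axis. Payload 8.4 kg.
Tool frame: the origin (TCP) lies at the very end of the fingers, on their centre line; the grasp point (between the pads) lies 19 mm behind it (bot.grip_point_offset is the z of the grasp point in the tool frame, in m); z points along the fingers, y is the direction in which the jaws open and shut (so a half turn about z gives the same grasp; the last joint's range is limited). The gripper opens to 87 mm and grips with 3 to 60 N. Pads are 19 mm wide; open, the fingers measure 117 mm over their backs; the gripper's body (75 mm by 190 mm) begins 51 mm behind the grasp point.
Start: joints at [-1.252, 0.333, 0.04, 1.465, -0.013, 1.343, -0.059], TCP at [0.264, 0.594, 0.223] pointing down, gripper open.
Joint ranges: [-2.58, 2.58], [-0.38, 2.09], [-1.3, 1.39], [0.25, 2.4], [-1.5, 4.64], [0.08, 2.09], [-2.65, 2.65]. Speed limits (rad/s): [2.22, 2.22, 2.79, 2.79, 3.14, 3.14, 3.14].

### API

Orientations are given as a unit quaternion [x, y, z, w].
In Python, from station import bot gives the robot as it stands. The module is installed in compiled form; this text tells all that it offers.
- The arm moves only by the tool move_arm, never from a script. Its argument "rows" is a list of rows, each an object with "slide": the shift along the tool's x, y, z in units of 0.3 m (1.0 is 0.3 m), a list of three; "angular": the turn, a rotation vector about the tool's x, y, z in units of 0.5 rad (1.0 is 0.5 rad), a list of three; "gripper": the finger opening in mm, from 0 to 87. In form: [{"slide": [dx, dy, dz], "angular": [rx, ry, rz], "gripper": gripper}, ...]. A call has 1 to 20 rows; each row is the pose to reach, as a shift and turn from the pose measured when the call began, along the tool's axes at that moment; what a row does not reach only later rows make up. A row lasts 1/10 s, in which the tool goes at most 50 mm and 8.59 degrees, less where a joint would pass 70% of its speed; a pose out of reach is approached as far as the arm can. A call with a number of a shift or a turn outside -1 to 1 is refused whole. A call with a gripper value outside its range is refused whole. The fingers move at their own pace and stop on an object; the grip force is fixed at half the most. Time passes only in rows, so rows that repeat a pose let the fingers close. It gives the time, the measured TCP pose, the force and the opening at its end, in the units of the state.
- bot.get_state(): the state, without advancing time (a new reading comes with each control period).
- bot.get_image(name): name is "scene" or "top" or "wrist"; returns (picture, depth): 384x512x3 uint8, red, green, blue; 384x512 float32, m along the optical axis (not along the pixel's ray), 0 where there is no reading.
- bot.get_calibration(name): a dict with "fx", "fy", "cx", "cy" (pixels), "extrinsics" (4x4, takes a point from camera to world coordinates). Camera axes: x right, y down, z forward; pixel columns grow to the right and rows downward; lengths in m; the calibration is good to about 2 mm. The wrist camera is an equidistant fisheye: a pixel r from the principal point sees the ray r / f radians off the axis. A picture is of the moment at which its call begins: read the wrist's pose just before it. get_calibration takes no time and is no camera call; for the wrist camera it gives the pose at the moment of the call.
- bot.hand_in(): hands the job in, once; it reports no verdict.
The state is a dict: "clock": time; "joints": joint angles; "qvel": joint speeds; "tau": joint torques, N m; "tool_pos": TCP position; "tool_rot": TCP orientation; "wrist_force": force on the tool from outside, world axes, zero at the start; "torque": the same for the moment, N m; "finger_gap": finger opening in m.
Only numpy, scipy, OpenCV 4.12 (cv2) and the standard library are available. Lean on these libraries where they do the work, as an engineer would, in place of code of your own. Each camera call takes 0.05 s, during which the arm holds its last target. There are 200 camera calls.

## Working session

There is one attempt and no reset: what is moved stays moved. The work goes in short steps, Python scripts to look and compute and a tool call to move; the robot and the scene stay as the last step left them, time stands still between calls to the robot, and variables do not carry over. Pictures are saved under pics/ and viewed, about 8 in all and at most 12, crops included, and the job is handed in when it is done.

Besides the shell and the picture viewer there is one more tool, called as name(argument=value, ...) on one line, values as JSON. move_arm: Moves the arm, as the interface text tells. Shifts and turns lie within -1 to 1; 1 stands for 0.3 m of shift or 0.5 rad of turn. Its arguments: {"type":"object","properties":{"rows":{"type":"array","items":{"type":"object","properties":{"slide":{"type":"array","items":{"type":"number","minimum":-1,"maximum":1}},"angular":{"type":"array","items":{"type":"number","minimum":-1,"maximum":1}},"gripper":{"type":"number"}}}}},"required":["rows"]}

```bash
mkdir -p pics; cat > h.py <<'E'
import numpy as np, cv2
from scipy.spatial.transform import Rotation as R
from station import bot
def grab(n):
    c=bot.get_calibration(n); im,d=bot.get_image(n); return im,d,c
def cloud(d,c):
    v,u=np.mgrid[0:d.shape[0],0:d.shape[1]]
    P=np.stack([(u-c['cx'])/c['fx']*d,(v-c['cy'])/c['fy']*d,d],-1)
    E=np.array(c['extrinsics']); return P@E[:3,:3].T+E[:3,3]
def save(im,name,s=1): cv2.imwrite('pics/'+name,cv2.resize(im[...,::-1],None,fx=s,fy=s,interpolation=cv2.INTER_CUBIC))
E
python3 - <<'E'
from h import *
s=bot.get_state(); print({k:np.round(v,3) for k,v in s.items()}, bot.grip_point_offset)
for n in ('top','scene'):
    im,d,c=grab(n); save(im,n+'0.png',1.5); np.savez(n+'0.npz',im=im,d=d,P=cloud(d,c))
    print(n,c['fx'],np.round(c['extrinsics'],3).tolist())
E
```

```text
{'clock': np.float64(0.0), 'joints': array([-1.252,  0.334,  0.04 ,  1.466, -0.013,  1.343, -0.059]), 'qvel': array([ 0.   ,  0.   , -0.001, -0.   ,  0.001, -0.001, -0.   ]), 'tau': array([ 1.0000e-03, -6.5637e+01,  1.3360e+00, -4.0379e+01, -6.0000e-02,
        4.5000e-02,  0.0000e+00]), 'tool_pos': array([0.264, 0.594, 0.222]), 'tool_rot': array([ 0.207,  0.978, -0.001, -0.   ]), 'wrist_force': array([-0.09 ,  0.63 ,  0.164]), 'torque': array([-0.079,  0.054,  0.008]), 'finger_gap': np.float64(0.087)} -0.0187
top 429.96302010858386 [[0.029, -0.992, 0.122, 0.415], [-1.0, -0.029, -0.002, -0.12], [0.006, -0.122, -0.993, 1.098], [0.0, 0.0, 0.0, 1.0]]
scene 359.5427043767714 [[0.856, 0.376, -0.354, 0.879], [0.516, -0.63, 0.58, -0.65], [-0.005, -0.68, -0.734, 0.714], [0.0, 0.0, 0.0, 1.0]]
```

View pics/top0.png

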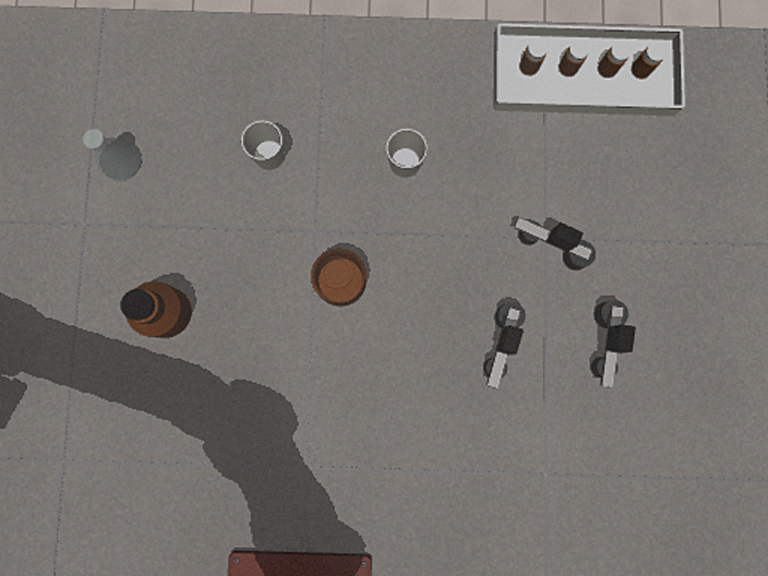

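View pics/scene0.png

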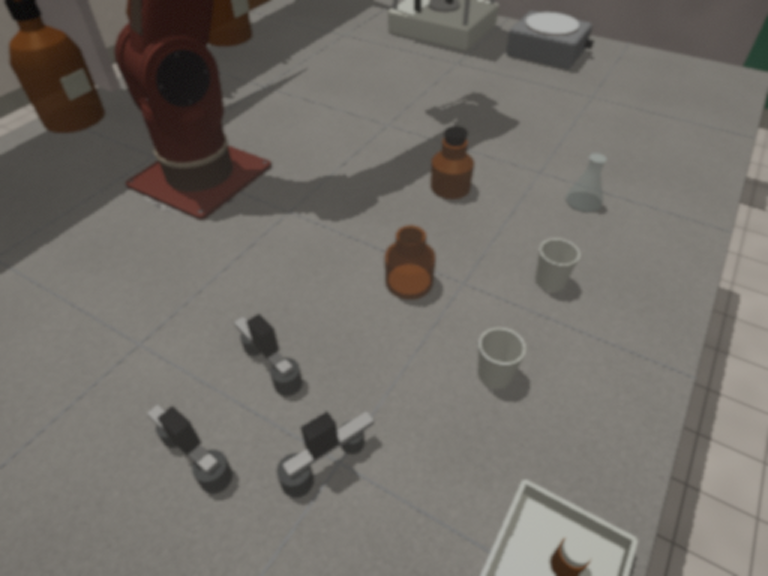

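```bash
python3 - <<'E'
from h import *
z=np.load('top0.npz'); P=z['P']; im=z['im'].astype(int); d=z['d']
H=P[...,2]; V=im.max(-1)
print('H table med',np.median(H[d>0]))
n,l,st,ce=cv2.connectedComponentsWithStats(((H>0.02)&(d>0)).astype(np.uint8))
for i in range(1,n):
    if st[i,4]<60: continue
    m=l==i; p=P[m]; print(i,'px15',np.round(ce[i]*1.5),st[i,4],'xy',np.round(np.median(p[:,:2],0),3),'zmax',np.round(np.percentile(p[:,2],[50,98]),3))
    g=p[p[:,2]>0.095]; b=p[(p[:,2]>0.042)&(p[:,2]<0.062)]
    if 480<ce[i][0]*1.5<650 and len(g)>20 and len(b)>20:
        for nm,q in(('grip',g),('bar',b)):
            r=cv2.minAreaRect((q[:,:2]*1000).astype(np.float32)); print('  ',nm,len(q),r,'dist',np.hypot(*r[0]))
# bottle rim
s=P[150:215,195:255].reshape(-1,3); s=s[(s[:,2]>0.105)&(s[:,2]<0.13)]
print('rim',len(s),cv2.minEnclosingCircle((s[:,:2]*1000).astype(np.float32)) if len(s)>5 else'')
save(z['im'][130:270,310:440],'crop1.png',4); save(z['im'][150:215,195:255],'crop2.png',6)
E
```

```text
H table med -6.026357303423602e-05
1 px15 [593.  66.] 1456 xy [ 0.959 -0.478] zmax [0.032 0.038]
2 px15 [533.  55.] 272 xy [ 0.951 -0.365] zmax [0.064 0.074]
3 px15 [574.  56.] 281 xy [ 0.951 -0.434] zmax [0.063 0.073]
4 px15 [614.  57.] 291 xy [ 0.952 -0.503] zmax [0.061 0.074]
5 px15 [649.  58.] 293 xy [ 0.952 -0.562] zmax [0.062 0.073]
6 px15 [262. 141.] 478 xy [0.795 0.091] zmax [0.055 0.077]
7 px15 [109. 152.] 671 xy [0.757 0.337] zmax [0.055 0.11 ]
8 px15 [406. 149.] 440 xy [ 0.792 -0.153] zmax [0.057 0.077]
9 px15 [559. 241.] 826 xy [ 0.631 -0.406] zmax [0.052 0.109]
   grip 196 ((633.4166870117188, -408.4744873046875), (40.141178131103516, 24.585351943969727), 66.40215301513672) dist 753.7029296504884
   bar 318 ((632.8013916015625, -399.0493469238281), (136.0513916015625, 39.0192985534668), 72.04229736328125) dist 748.1162894184351
10 px15 [338. 277.] 911 xy [ 0.554 -0.051] zmax [0.076 0.117]
11 px15 [154. 309.] 1309 xy [0.497 0.232] zmax [0.081 0.137]
12 px15 [505. 341.] 773 xy [ 0.466 -0.317] zmax [0.052 0.109]
   grip 195 ((466.1982116699219, -320.9576721191406), (24.312946319580078, 39.929054260253906), 73.31976318359375) dist 565.9987631226512
   bar 318 ((460.294921875, -322.322509765625), (38.432552337646484, 142.85777282714844), 77.2264175415039) dist 561.9281229886291
13 px15 [613. 339.] 904 xy [ 0.474 -0.49 ] zmax [0.052 0.109]
   grip 208 ((473.3664855957031, -495.4242248535156), (24.95760154724121, 40.05995178222656), 80.40716552734375) dist 685.2160186809222
   bar 348 ((465.6097412109375, -496.6992492675781), (37.27554702758789, 138.61349487304688), 82.04283142089844) dist 680.8102344511956
rim 177 ((563.3482666015625, -47.28631591796875), 26.23304557800293)
```

View pics/crop1.png

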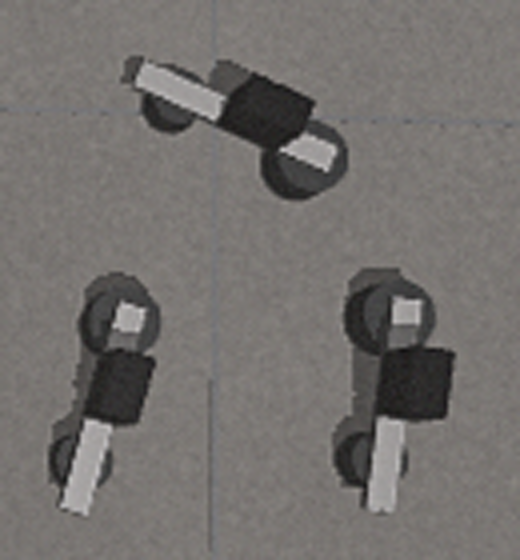

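View pics/crop2.png

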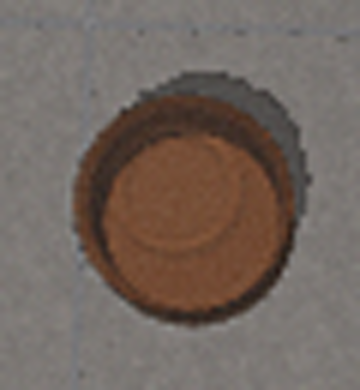

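The three gauge-like things are A at (505,343), B at (613,339) and C at (559,241) in the 1.5x top picture. They lie 0.566, 0.685 and 0.754 m from the base, so A is the one. In the crop A's long bar overhang, and so its go plug, points to the lower left. The open bottle is at (338,277), and its rim fits a circle of radius 26.2 mm centred at (563,-47) mm.

```bash
cat >> h.py <<'E'
def Rdown(yaw):
    x=np.array([np.cos(yaw),np.sin(yaw),0]); z=np.array([0,0,-1.]); return np.stack([x,np.cross(z,x),z],1)
def plan(*wps):
    s=bot.get_state(); p=np.array(s['tool_pos']); A=R.from_quat(s['tool_rot']).as_matrix()
    print('t',round(s['clock'],2),'pos',np.round(p,4),'yaw',np.round(np.degrees(np.arctan2(A[1,0],A[0,0])),2),'tilt',np.round(A[:2,2],4),'F',np.round(s['wrist_force'],2),'gap',round(s['finger_gap'],4))
    for w in wps:
        sl=A.T@(np.array(w[:3])-p)/.3; an=R.from_matrix(A.T@Rdown(np.radians(w[3]))).as_rotvec()/.5
        print(w,'slide',np.round(sl,4).tolist(),'ang',np.round(an,3).tolist())
E
python3 - <<'E'
from h import *
plan((.42,.40,.24,156),(.50,.30,.24,156),(.53,.23,.24,158))
E
```

```text
t 0.1 pos [0.2636 0.5937 0.2218] yaw 156.06 tilt [-0.0005 -0.0013] F [-0.6   0.03 -0.14] gap 0.087
(0.42, 0.4, 0.24, 156) slide [-0.7386, -0.3787, -0.0602] ang [-0.003, 0.0, 0.002]
(0.5, 0.3, 0.24, 156) slide [-1.1175, -0.5752, -0.0599] ang [-0.003, 0.0, 0.002]
(0.53, 0.23, 0.24, 158) slide [-1.3036, -0.7479, -0.0596] ang [-0.003, 0.0, -0.068]
```

move_arm(rows=[{"slide": [-0.95, -0.5, -0.06], "angular": [0, 0, 0], "gripper": 87}, {"slide": [-0.95, -0.5, -0.06], "angular": [0, 0, 0], "gripper": 87}, {"slide": [-0.95, -0.5, -0.06], "angular": [0, 0, 0], "gripper": 87}, {"slide": [-0.95, -0.5, -0.06], "angular": [0, 0, 0], "gripper": 87}, {"slide": [-0.95, -0.5, -0.06], "angular": [0, 0, 0], "gripper": 87}, {"slide": [-0.95, -0.5, -0.06], "angular": [0, 0, 0], "gripper": 87}, {"slide": [-0.95, -0.5, -0.06], "angular": [0, 0, 0], "gripper": 87}, {"slide": [-0.95, -0.5, -0.06], "angular": [0, 0, 0], "gripper": 87}])

```text
clock: 0.9
tool_pos: [0.4662, 0.3367, 0.2401]
tool_rot: [0.211, 0.978, -0.001, 0.001]
wrist_force: [0.5, 0.2, 0.2]
finger_gap: 0.087
```

move_arm(rows=[{"slide": [-0.5, -0.9, 0], "angular": [0, 0, -0.1], "gripper": 87}, {"slide": [-0.5, -0.9, 0], "angular": [0, 0, -0.1], "gripper": 87}, {"slide": [-0.5, -0.9, 0], "angular": [0, 0, -0.1], "gripper": 87}, {"slide": [-0.5, -0.9, 0], "angular": [0, 0, -0.1], "gripper": 87}, {"slide": [-0.5, -0.9, 0], "angular": [0, 0, -0.1], "gripper": 87}, {"slide": [-0.5, -0.9, 0], "angular": [0, 0, -0.1], "gripper": 87}, {"slide": [-0.5, -0.9, 0], "angular": [0, 0, -0.1], "gripper": 87}, {"slide": [-0.5, -0.9, 0], "angular": [0, 0, -0.1], "gripper": 87}])

```text
clock: 1.7
tool_pos: [0.4915, 0.0272, 0.241]
tool_rot: [0.188, 0.982, -0.001, 0.0]
wrist_force: [0.5, 1.5, 0.1]
finger_gap: 0.0871
```

```bash
python3 - <<'E'
from h import *
plan((.466,-.321,.24,163.3),(.49,-.23,.24,163.3))
E
```

```text
t 1.7 pos [0.4915 0.0272 0.241 ] yaw 158.33 tilt [ 0.0005 -0.0023] F [0.55 1.47 0.12] gap 0.0871
(0.466, -0.321, 0.24, 163.3) slide [-0.3497, -1.11, 0.0058] ang [-0.004, 0.003, -0.174]
(0.49, -0.23, 0.24, 163.3) slide [-0.312, -0.7986, 0.0052] ang [-0.004, 0.003, -0.174]
```

move_arm(rows=[{"slide": [-0.35, -0.98, 0], "angular": [0, 0, -0.174], "gripper": 87}, {"slide": [-0.35, -0.98, 0], "angular": [0, 0, -0.174], "gripper": 87}, {"slide": [-0.35, -0.98, 0], "angular": [0, 0, -0.174], "gripper": 87}, {"slide": [-0.35, -0.98, 0], "angular": [0, 0, -0.174], "gripper": 87}, {"slide": [-0.35, -0.98, 0], "angular": [0, 0, -0.174], "gripper": 87}, {"slide": [-0.35, -0.98, 0], "angular": [0, 0, -0.174], "gripper": 87}, {"slide": [-0.35, -0.98, 0], "angular": [0, 0, -0.174], "gripper": 87}, {"slide": [-0.35, -0.98, 0], "angular": [0, 0, -0.174], "gripper": 87}, {"slide": [-0.35, -0.98, 0], "angular": [0, 0, -0.174], "gripper": 87}])

```text
clock: 2.6
tool_pos: [0.4816, -0.2823, 0.2411]
tool_rot: [0.144, 0.99, -0.001, -0.0]
wrist_force: [0.7, 0.2, 0.2]
finger_gap: 0.087
```

```bash
cat >> h.py <<'E'
def wcloud(d,c):
    v,u=np.mgrid[0:d.shape[0],0:d.shape[1]]; x=(u-c['cx'])/c['fx'];y=(v-c['cy'])/c['fy'];r=np.hypot(x,y)+1e-9
    k=np.tan(np.minimum(r,1.5))/r; P=np.stack([x*k*d,y*k*d,d],-1); E=np.array(c['extrinsics']); return P@E[:3,:3].T+E[:3,3]
E
python3 - <<'E'
from h import *
im,d,c=grab('wrist'); save(im,'w1.png',1.5); P=wcloud(d,c); np.savez('w1.npz',im=im,d=d,P=P)
print(c['fx'],np.round(c['extrinsics'],3).tolist())
V=im.max(-1); m=(d>0)&(np.hypot(P[...,0]-.466,P[...,1]+.321)<.1)
print('table',np.median(P[m&(P[...,2]<.02)][:,2]))
for nm,lo,hi in(('grip',.1,.115),('bar',.047,.058)):
    q=P[m&(P[...,2]>lo)&(P[...,2]<hi)]
    if len(q)>10: print(nm,len(q),cv2.minAreaRect((q[:,:2]*1000).astype(np.float32)),np.median(q[:,2]))
plan((.466,-.321,.24,163.3))
E
```

```text
297.3186396354542 [[0.286, 0.922, 0.261, 0.41], [0.958, -0.275, -0.08, -0.262], [-0.002, 0.273, -0.962, 0.403], [0.0, 0.0, 0.0, 1.0]]
table -0.0005902734588954517
grip 879 ((466.3381652832031, -324.13031005859375), (24.588844299316406, 40.72930908203125), 73.65016174316406) 0.10624058437277911
bar 962 ((456.2216796875, -319.86273193359375), (21.543270111083984, 130.6943359375), 74.5362777709961) 0.05138768152722098
t 2.65 pos [ 0.4817 -0.282   0.2412] yaw 163.51 tilt [-0.     -0.0013] F [-0.47  0.46 -1.33] gap 0.0869
(0.466, -0.321, 0.24, 163.3) slide [0.0134, -0.1395, 0.0041] ang [-0.002, 0.001, 0.007]
```

View pics/w1.png

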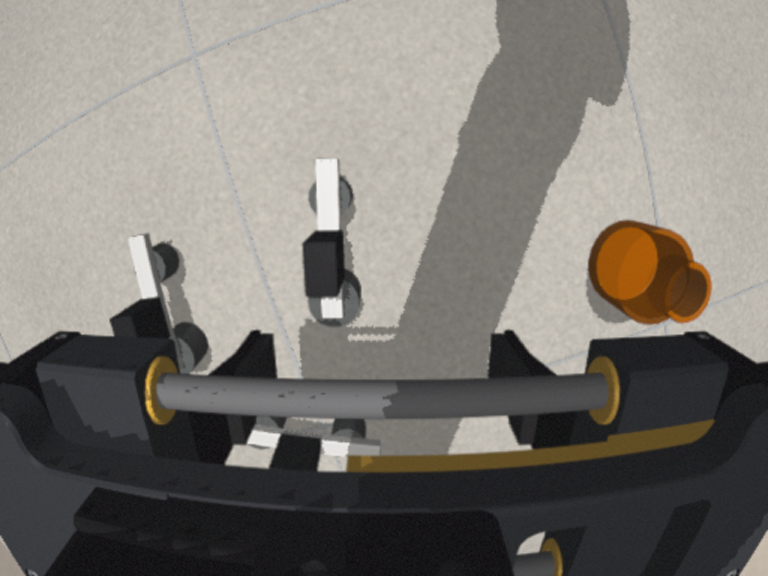

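The picture shows gauge A with its black grip at (323,263), its go end at (327,160) and its no-go end at (333,310). The open bottle is at (650,270). The two views agree on A's grip to about 3 mm, so I'll grasp it.

move_arm(rows=[{"slide": [0.01, -0.146, 0.1], "angular": [0, 0, -0.017], "gripper": 87}, {"slide": [0.01, -0.146, 0.22], "angular": [0, 0, -0.017], "gripper": 87}, {"slide": [0.01, -0.146, 0.34], "angular": [0, 0, -0.017], "gripper": 87}, {"slide": [0.01, -0.146, 0.44], "angular": [0, 0, -0.017], "gripper": 87}, {"slide": [0.01, -0.146, 0.53], "angular": [0, 0, -0.017], "gripper": 87}, {"slide": [0.01, -0.146, 0.6], "angular": [0, 0, -0.017], "gripper": 87}, {"slide": [0.01, -0.146, 0.617], "angular": [0, 0, -0.017], "gripper": 87}, {"slide": [0.01, -0.146, 0.617], "angular": [0, 0, -0.017], "gripper": 60}, {"slide": [0.01, -0.146, 0.617], "angular": [0, 0, -0.017], "gripper": 40}, {"slide": [0.01, -0.146, 0.617], "angular": [0, 0, -0.017], "gripper": 30}, {"slide": [0.01, -0.146, 0.617], "angular": [0, 0, -0.017], "gripper": 15}, {"slide": [0.01, -0.146, 0.617], "angular": [0, 0, -0.017], "gripper": 10}, {"slide": [0.01, -0.146, 0.617], "angular": [0, 0, -0.017], "gripper": 10}, {"slide": [0.01, -0.146, 0.617], "angular": [0, 0, -0.017], "gripper": 10}, {"slide": [0.01, -0.146, 0.617], "angular": [0, 0, -0.017], "gripper": 10}, {"slide": [0.01, -0.146, 0.617], "angular": [0, 0, -0.017], "gripper": 10}])

```text
clock: 4.25
tool_pos: [0.4664, -0.3233, 0.0561]
tool_rot: [0.139, 0.99, -0.001, 0.0]
wrist_force: [0.0, 2.3, -0.9]
finger_gap: 0.0238
```

```bash
python3 - <<'E'
from h import *
plan()
E
```

```text
t 4.25 pos [ 0.4664 -0.3233  0.0561] yaw 163.99 tilt [-0.0001 -0.0011] F [ 0.04  2.31 -0.93] gap 0.0238
```

move_arm(rows=[{"slide": [0, 0, -0.04], "angular": [0, 0, 0], "gripper": 10}, {"slide": [0, 0, -0.12], "angular": [0, 0, 0], "gripper": 10}, {"slide": [0, 0, -0.22], "angular": [0, 0, 0], "gripper": 10}, {"slide": [0, 0, -0.32], "angular": [0, 0, 0], "gripper": 10}, {"slide": [0, 0, -0.42], "angular": [0, 0, 0], "gripper": 10}, {"slide": [0, 0, -0.5], "angular": [0, 0, 0], "gripper": 10}, {"slide": [-0.05, 0.12, -0.58], "angular": [0, 0, 0], "gripper": 10}, {"slide": [-0.1, 0.25, -0.6], "angular": [0, 0, 0], "gripper": 10}, {"slide": [-0.15, 0.35, -0.6], "angular": [0, 0, 0], "gripper": 10}, {"slide": [-0.15, 0.4, -0.6], "angular": [0, 0, 0], "gripper": 10}, {"slide": [-0.15, 0.4, -0.6], "angular": [0, 0, 0], "gripper": 10}, {"slide": [-0.15, 0.4, -0.6], "angular": [0, 0, 0], "gripper": 10}])

```text
clock: 5.45
tool_pos: [0.5419, -0.2208, 0.2361]
tool_rot: [0.139, 0.99, -0.001, -0.0]
wrist_force: [-0.6, -0.2, -3.8]
finger_gap: 0.0238
```

```bash
python3 - <<'E'
from h import *
plan()
s=bot.get_state(); p=np.array(s['tool_pos']); A=R.from_quat(s['tool_rot']).as_matrix()
im,d,c=grab('wrist'); save(im,'w2.png',1.5); P=wcloud(d,c); np.savez('w2.npz',im=im,d=d,P=P)
im2,d2,c2=grab('top'); P2=cloud(d2,c2); np.savez('top2.npz',im=im2,d=d2,P=P2)
for nm,Q in(('w',P),('t',P2)):
    q=Q[(np.hypot(Q[...,0]-.563,Q[...,1]+.047)<.04)&(Q[...,2]>.108)&(Q[...,2]<.122)]
    if len(q)>5: print(nm,'rim',len(q),cv2.minEnclosingCircle((q[:,:2]*1000).astype(np.float32)),cv2.fitEllipse(cv2.convexHull((q[:,:2]*1000).astype(np.float32))),np.median(q[:,2]))
    T=(Q-p)@A  # tool frame
    for lo,hi,t in((-.01,.012,'bar')  ,(.02,.06,'plug')):
        m=(abs(T[...,0])<.09)&(abs(T[...,1])<.03)&(T[...,2]>lo)&(T[...,2]<hi); q=T[m]
        if len(q)>10: print(nm,t,len(q),'x',np.round(np.percentile(q[:,0],[1,99]),4),'y',np.round(np.percentile(q[:,1],[1,50,99]),4),'z',np.round(np.percentile(q[:,2],[5,50,95]),4),'slope z/x',np.round(np.polyfit(q[:,0],q[:,2],1),3),'y/x',np.round(np.polyfit(q[:,0],q[:,1],1),3))
E
```

```text
t 5.45 pos [ 0.5419 -0.2208  0.2361] yaw 163.97 tilt [-0.0009 -0.0016] F [-0.62 -0.19 -3.76] gap 0.0238
w rim 781 ((563.6514892578125, -50.189327239990234), 26.273942947387695) ((563.6717529296875, -50.300228118896484), (51.428565979003906, 51.89281463623047), 142.49330139160156) 0.11370119324254985
w bar 3650 x [0.009  0.0762] y [-0.0191 -0.0014  0.0166] z [-0.0059  0.0047  0.0059] slope z/x [ 0.097 -0.001] y/x [-0.003 -0.001]
w plug 16 x [0.0564 0.0586] y [-0.0142 -0.0011  0.0115] z [0.0218 0.0319 0.0473] slope z/x [-5.99   0.376] y/x [-1.589  0.09 ]
t rim 170 ((563.6375732421875, -47.291934967041016), 26.146644592285156) ((563.8080444335938, -46.9943962097168), (50.380672454833984, 51.79031753540039), 105.83361053466797) 0.11400165578043003
```

View pics/w2.png

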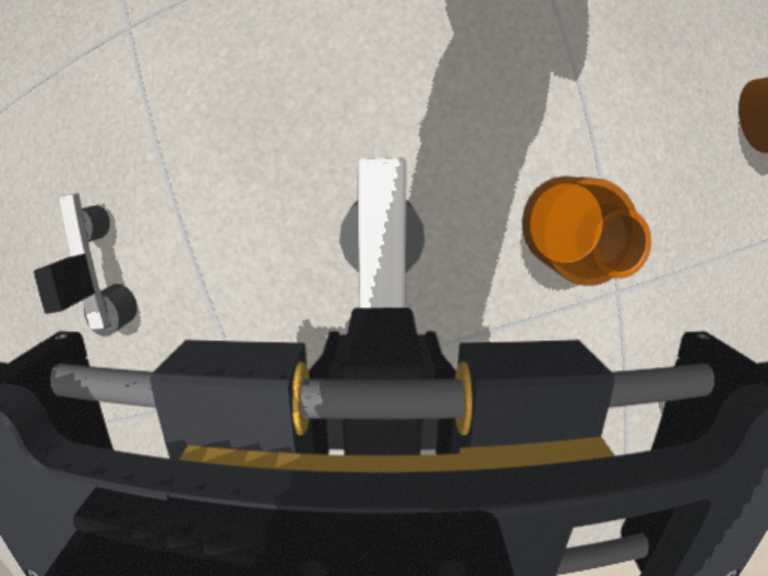

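move_arm(rows=[{"slide": [-0.01, 0.08, 0], "angular": [0, 0, 0], "gripper": 10}, {"slide": [-0.03, 0.2, 0], "angular": [0, 0, 0], "gripper": 10}, {"slide": [-0.04, 0.32, 0], "angular": [0, 0, 0], "gripper": 10}, {"slide": [-0.05, 0.43, 0], "angular": [0, 0, 0], "gripper": 10}, {"slide": [-0.06, 0.52, 0], "angular": [0, 0, 0], "gripper": 10}, {"slide": [-0.061, 0.572, 0.05], "angular": [0, 0, 0], "gripper": 10}, {"slide": [-0.061, 0.572, 0.1], "angular": [0, 0, 0], "gripper": 10}, {"slide": [-0.061, 0.572, 0.137], "angular": [0, 0, 0], "gripper": 10}, {"slide": [-0.061, 0.572, 0.137], "angular": [0, 0, 0], "gripper": 10}, {"slide": [-0.061, 0.572, 0.137], "angular": [0, 0, 0], "gripper": 10}])

```text
clock: 6.55
tool_pos: [0.6064, -0.0639, 0.1946]
tool_rot: [0.142, 0.99, -0.001, -0.0]
wrist_force: [-0.2, -0.9, -3.1]
finger_gap: 0.0241
```

```bash
cat > hov.py <<'E'
from h import *
import sys
plan()
s=bot.get_state(); p=np.array(s['tool_pos']); A=R.from_quat(s['tool_rot']).as_matrix()
im,d,c=grab('wrist'); P=wcloud(d,c); T=(P-p)@A; save(im[60:300,150:390],sys.argv[1],2.5)
V=im.astype(int); orange=(V[...,0]-V[...,2]>40)
zt=p[2]-.1145
m=(d>0)&(abs(T[...,2]-zt)<.005)&(np.hypot(T[...,0]-.045,T[...,1])<.04)
q=T[m&orange][:,:2]*1000
from scipy.optimize import least_squares
h=cv2.convexHull(q.astype(np.float32))[:,0]
f=least_squares(lambda a:np.hypot(*(h-a).T)-26,[45,0],loss='soft_l1'); print('rim tool xy',len(q),f.x.round(2),'hull res',np.round(f.fun,1))
m=(d>0)&(abs(T[...,2]-.004)<.004)&(abs(T[...,1])<.02)&(T[...,0]>.03)&(T[...,0]<.09); q=T[m]*1000
print('bar x end',np.percentile(q[:,0],99.5).round(2),'y',np.percentile(q[:,1],[1,99]).round(2),'z',np.median(q[:,2]).round(2))
m=(d>0)&(abs(T[...,2]-.0175)<.004)&(np.hypot(T[...,0]-.045,T[...,1])<.03); q=T[m]*1000
if len(q)>5:print('plug top',len(q),q.min(0).round(1),q.max(0).round(1))
im,d,c=grab('top'); P=cloud(d,c); q=P[(np.hypot(P[...,0]-.563,P[...,1]+.047)<.04)&(abs(P[...,2]-.1145)<.006)]; print('top rim',len(q),(cv2.minEnclosingCircle((q[:,:2]*1000).astype(np.float32)) if len(q)>5 else ''))
E
python3 hov.py hov1.png
```

```text
t 6.55 pos [ 0.6064 -0.0639  0.1946] yaw 163.71 tilt [-0.001 -0.002] F [-0.25 -0.93 -3.12] gap 0.0241
rim tool xy 430 [44.55  1.71] hull res [-0.3  0.   0.3  0.1  0.   0.2 -0.  -0.  -0.2 -0.3 -0.3  0.1  0.1  0.
 -0.4 -0.7 -0.4 -0.2 -0.1 -0.2 -0.  -0.  -0.1 -0.2 -0.2]
bar x end 76.7 y [-10.18   7.58] z 4.82
plug top 827 [ 30.5 -18.6  14.9] [58.6 16.1 21.4]
top rim 61 ((561.1307373046875, -54.78469467163086), 23.158037185668945)
```

View pics/hov1.png

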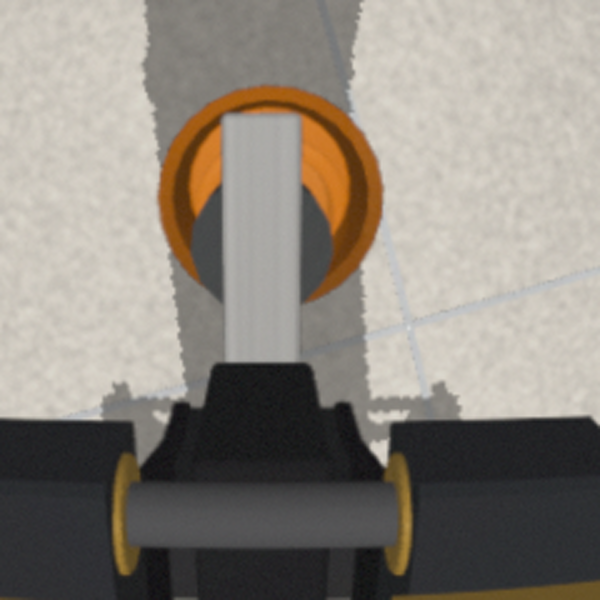

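```bash
python3 - <<'E'
from h import *
plan((.6071,-.0608,.1946,163.8),(.6071,-.0608,.176,163.8))
E
```

```text
t 6.65 pos [ 0.6071 -0.0632  0.1955] yaw 163.77 tilt [ 0.0006 -0.0017] F [-0.14 -0.66 -3.68] gap 0.024
(0.6071, -0.0608, 0.1946, 163.8) slide [0.0023, 0.0078, 0.0029] ang [-0.003, 0.002, -0.001]
(0.6071, -0.0608, 0.176, 163.8) slide [0.0023, 0.0079, 0.0649] ang [-0.003, 0.002, -0.001]
```

move_arm(rows=[{"slide": [0.002, 0.008, 0.01], "angular": [-0.003, 0.002, 0], "gripper": 10}, {"slide": [0.002, 0.008, 0.03], "angular": [-0.003, 0.002, 0], "gripper": 10}, {"slide": [0.002, 0.008, 0.05], "angular": [-0.003, 0.002, 0], "gripper": 10}, {"slide": [0.002, 0.008, 0.065], "angular": [-0.003, 0.002, 0], "gripper": 10}, {"slide": [0.002, 0.008, 0.065], "angular": [-0.003, 0.002, 0], "gripper": 10}, {"slide": [0.002, 0.008, 0.065], "angular": [-0.003, 0.002, 0], "gripper": 10}, {"slide": [0.002, 0.008, 0.065], "angular": [-0.003, 0.002, 0], "gripper": 10}])

```text
clock: 7.35
tool_pos: [0.6073, -0.0609, 0.1762]
tool_rot: [0.141, 0.99, 0.0, 0.0]
wrist_force: [0.9, 0.3, -2.9]
finger_gap: 0.0237
```

```bash
python3 hov.py hov2.png; python3 -c "
from h import *
plan()"
```

```text
t 7.35 pos [ 0.6073 -0.0609  0.1762] yaw 163.77 tilt [ 0.0003 -0.    ] F [ 0.94  0.25 -2.89] gap 0.0237
rim tool xy 613 [44.99 -1.52] hull res [ 0.1  0.   0.2 -0.3 -0.4 -0.6 -0.4 -0.5 -0.2  0.   0.4  0.1 -0.  -0.
  0.1 -0.5 -0.3 -0.4 -0.1  0.  -0.2 -0.1 -0.2 -0.2 -0.   0.2  0.2]
bar x end 76.69 y [-10.18   7.6 ] z 4.83
plug top 829 [ 30.5 -18.6  14.7] [58.6 16.2 20.7]
top rim 67 ((561.97802734375, -52.564544677734375), 24.336454391479492)
t 7.45 pos [ 0.6073 -0.0608  0.1762] yaw 163.77 tilt [0.0004 0.0001] F [ 0.17  0.19 -4.11] gap 0.0239
```

move_arm(rows=[{"slide": [0, 0, 0.015], "angular": [0, 0, 0], "gripper": 10}, {"slide": [0, 0, 0.03], "angular": [0, 0, 0], "gripper": 10}, {"slide": [0, 0, 0.045], "angular": [0, 0, 0], "gripper": 10}, {"slide": [0, 0, 0.06], "angular": [0, 0, 0], "gripper": 10}, {"slide": [0, 0, 0.07], "angular": [0, 0, 0], "gripper": 10}, {"slide": [0, 0, 0.07], "angular": [0, 0, 0], "gripper": 10}])

```text
clock: 8.05
tool_pos: [0.607, -0.0608, 0.1546]
tool_rot: [0.141, 0.99, -0.0, -0.0]
wrist_force: [-0.8, -0.6, -4.8]
finger_gap: 0.0241
```

move_arm(rows=[{"slide": [0, 0, 0.015], "angular": [0, 0, 0], "gripper": 10}, {"slide": [0, 0, 0.03], "angular": [0, 0, 0], "gripper": 10}, {"slide": [0, 0, 0.045], "angular": [0, 0, 0], "gripper": 10}, {"slide": [0, 0, 0.06], "angular": [0, 0, 0], "gripper": 10}, {"slide": [0, 0, 0.07], "angular": [0, 0, 0], "gripper": 10}, {"slide": [0, 0, 0.07], "angular": [0, 0, 0], "gripper": 10}])

```text
clock: 8.65
tool_pos: [0.6067, -0.0607, 0.133]
tool_rot: [0.141, 0.99, -0.0, -0.001]
wrist_force: [-0.8, 0.6, -2.7]
finger_gap: 0.0238
```

Going in freely. The last 2–3 mm are next.

move_arm(rows=[{"slide": [0, 0, 0.002], "angular": [0, 0, 0], "gripper": 10}, {"slide": [0, 0, 0.004], "angular": [0, 0, 0], "gripper": 10}, {"slide": [0, 0, 0.006], "angular": [0, 0, 0], "gripper": 10}, {"slide": [0, 0, 0.006], "angular": [0, 0, 0], "gripper": 10}])

```text
clock: 9.05
tool_pos: [0.6067, -0.0608, 0.1312]
tool_rot: [0.141, 0.99, -0.0, -0.001]
wrist_force: [-0.1, 0.6, -3.8]
finger_gap: 0.0239
```

```bash
python3 -c "
from h import *
plan()
print(np.round(bot.get_state()['torque'],3))"
```

```text
t 9.05 pos [ 0.6067 -0.0608  0.1312] yaw 163.77 tilt [-0.0013 -0.0001] F [-0.06  0.6  -3.79] gap 0.0239
[ 0.049  0.013 -0.053]
```

move_arm(rows=[{"slide": [0, 0, 0.002], "angular": [0, 0, 0], "gripper": 10}, {"slide": [0, 0, 0.003], "angular": [0, 0, 0], "gripper": 10}, {"slide": [0, 0, 0.004], "angular": [0, 0, 0], "gripper": 10}, {"slide": [0, 0, 0.004], "angular": [0, 0, 0], "gripper": 10}])

```text
clock: 9.45
tool_pos: [0.6069, -0.0608, 0.1307]
tool_rot: [0.141, 0.99, 0.0, -0.0]
wrist_force: [-2.7, 0.4, 5.7]
finger_gap: 0.0242
```

```bash
python3 -c "
from h import *
plan()
print(np.round(bot.get_state()['torque'],3))"
```

```text
t 9.45 pos [ 0.6069 -0.0608  0.1307] yaw 163.76 tilt [-0.0008  0.0002] F [-2.67  0.41  5.72] gap 0.0242
[0.142 0.921 0.036]
```

Contact: the force rose by 9.5 N with the bar at 0.1147 m, which is the rim height. I'll hold briefly, then draw it out.

move_arm(rows=[{"slide": [0, 0, 0], "angular": [0, 0, 0], "gripper": 10}, {"slide": [0, 0, 0], "angular": [0, 0, 0], "gripper": 10}, {"slide": [0, 0, -0.02], "angular": [0, 0, 0], "gripper": 10}, {"slide": [0, 0, -0.04], "angular": [0, 0, 0], "gripper": 10}, {"slide": [0, 0, -0.07], "angular": [0, 0, 0], "gripper": 10}, {"slide": [0, 0, -0.1], "angular": [0, 0, 0], "gripper": 10}, {"slide": [0, 0, -0.13], "angular": [0, 0, 0], "gripper": 10}, {"slide": [0, 0, -0.16], "angular": [0, 0, 0], "gripper": 10}, {"slide": [0, 0, -0.19], "angular": [0, 0, 0], "gripper": 10}, {"slide": [0, 0, -0.21], "angular": [0, 0, 0], "gripper": 10}, {"slide": [0, 0, -0.21], "angular": [0, 0, 0], "gripper": 10}, {"slide": [0, 0, -0.21], "angular": [0, 0, 0], "gripper": 10}])

```text
clock: 10.65
tool_pos: [0.6069, -0.0607, 0.1936]
tool_rot: [0.141, 0.99, 0.0, -0.0]
wrist_force: [-0.3, 0.4, -3.8]
finger_gap: 0.0242
```

```bash
cat >> hov.py <<'E'
d,c=grab('wrist')[1:]; s=bot.get_state(); T=(wcloud(d,c)-np.array(s['tool_pos']))@R.from_quat(s['tool_rot']).as_matrix()
q=T[(d>0)&(abs(T[...,2]-.005)<.004)&(abs(T[...,1])<.007)&(T[...,0]>.03)&(T[...,0]<.074)]; print('bar pitch z/x',np.polyfit(q[:,0],q[:,2],1).round(4))
q=T[(d>0)&(abs(T[...,2]-.005)<.006)&(abs(T[...,1])<.007)&(T[...,0]<-.02)&(T[...,0]>-.07)]; print(len(q))
E
python3 hov.py hov3.png
python3 - <<'E'
from h import *
plan()
z=np.load('w2.npz'); # earlier pitch reference
p=np.array([.5419,-.2208,.2361]); A=Rdown(np.radians(163.97)); T=(z['P']-p)@A
q=T[(z['d']>0)&(abs(T[...,2]-.005)<.004)&(abs(T[...,1])<.007)&(T[...,0]>.03)&(T[...,0]<.074)]; print('ref pitch',np.polyfit(q[:,0],q[:,2],1).round(4))
E
```

```text
t 10.65 pos [ 0.6069 -0.0607  0.1936] yaw 163.77 tilt [-0.0009  0.0003] F [-0.25  0.41 -3.8 ] gap 0.0242
rim tool xy 451 [44.36 -1.47] hull res [ 0.   0.3 -0.  -0.1 -0.3 -0.5 -0.5  0.2  0.3  0.2 -0.   0.  -0.1 -0.4
 -0.2 -0.1 -0.2  0.   0.1  0.1]
bar x end 76.69 y [-10.2    7.58] z 4.77
plug top 830 [ 30.4 -18.6  14.6] [58.6 16.1 19.8]
top rim 72 ((562.25537109375, -52.41813659667969), 24.238821029663086)
bar pitch z/x [0.0004 0.0047]
0
t 10.8 pos [ 0.6067 -0.0608  0.1932] yaw 163.77 tilt [-0.0016  0.0001] F [ 0.   -0.32 -3.43] gap 0.0234
ref pitch [-0.0016  0.0049]
```

move_arm(rows=[{"slide": [0.03, 0, 0], "angular": [0, 0, 0], "gripper": 10}, {"slide": [0.08, 0, 0], "angular": [0, 0, 0], "gripper": 10}, {"slide": [0.14, 0, 0], "angular": [0, 0, 0], "gripper": 10}, {"slide": [0.2, 0, 0], "angular": [0, 0, 0], "gripper": 10}, {"slide": [0.25, 0, 0], "angular": [0, 0, 0], "gripper": 10}, {"slide": [0.28, 0, 0], "angular": [0, 0, 0], "gripper": 10}, {"slide": [0.299, 0, 0], "angular": [0, 0, 0], "gripper": 10}, {"slide": [0.299, -0.001, 0], "angular": [0, 0, 0], "gripper": 10}, {"slide": [0.299, -0.001, 0], "angular": [0, 0, 0], "gripper": 10}, {"slide": [0.299, -0.001, 0], "angular": [0, 0, 0], "gripper": 10}])

```text
clock: 11.8
tool_pos: [0.5209, -0.0362, 0.1933]
tool_rot: [0.141, 0.99, -0.0, -0.001]
wrist_force: [0.5, 0.3, -2.9]
finger_gap: 0.0238
```

```bash
python3 - <<'E'
from h import *
t=np.radians(163.77); b=np.array([.5641,-.0485]); g=b+.0453*np.array([np.cos(t),np.sin(t)])
plan((*g,.1935,163.77),(*g,.174,163.77))
im,d,c=grab('top'); save(im[140:230,180:280],'top3.png',6); P=cloud(d,c)
q=P[(np.hypot(P[...,0]-.563,P[...,1]+.047)<.04)&(abs(P[...,2]-.1145)<.006)]; print(len(q),cv2.minEnclosingCircle((q[:,:2]*1000).astype(np.float32)))
E
```

```text
t 11.8 pos [ 0.5209 -0.0362  0.1933] yaw 163.75 tilt [-0.0014 -0.0003] F [ 0.49  0.34 -2.88] gap 0.0238
(np.float64(0.5206053193984859), np.float64(-0.03583892740040309), 0.1935, 163.77) slide [0.0012, 0.0009, -0.0005] ang [-0.001, -0.003, -0.001]
(np.float64(0.5206053193984859), np.float64(-0.03583892740040309), 0.174, 163.77) slide [0.0011, 0.0009, 0.0645] ang [-0.001, -0.003, -0.001]
0 ((0.0, 0.0), 0.0)
```

View pics/top3.png

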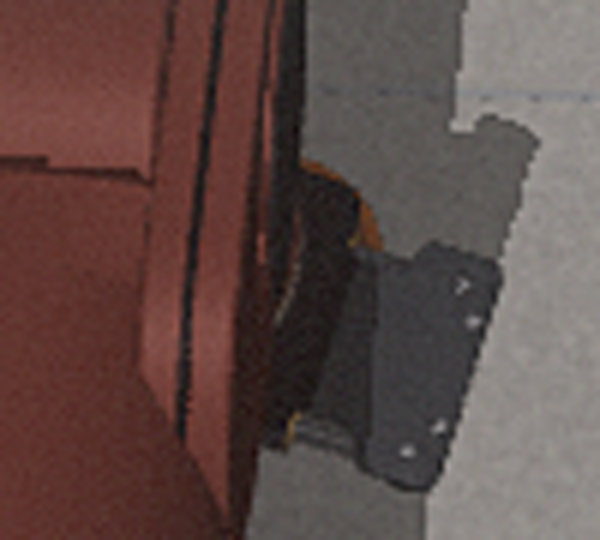

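The top view is blocked by the arm; only the bottle's body edge shows, at about (370,230). The position therefore rests on the measured 90 mm shift. I'll lower gently.

move_arm(rows=[{"slide": [0.001, 0.001, 0.02], "angular": [0, -0.003, 0], "gripper": 10}, {"slide": [0.001, 0.001, 0.04], "angular": [0, -0.003, 0], "gripper": 10}, {"slide": [0.001, 0.001, 0.055], "angular": [0, -0.003, 0], "gripper": 10}, {"slide": [0.001, 0.001, 0.065], "angular": [0, -0.003, 0], "gripper": 10}, {"slide": [0.001, 0.001, 0.07], "angular": [0, -0.003, 0], "gripper": 10}, {"slide": [0.001, 0.001, 0.07], "angular": [0, -0.003, 0], "gripper": 10}])

```text
clock: 12.45
tool_pos: [0.5205, -0.0359, 0.1721]
tool_rot: [0.141, 0.99, -0.0, -0.0]
wrist_force: [0.3, -0.3, -3.9]
finger_gap: 0.0241
```

move_arm(rows=[{"slide": [0, 0, 0.002], "angular": [0, 0, 0], "gripper": 10}, {"slide": [0, 0, 0.004], "angular": [0, 0, 0], "gripper": 10}, {"slide": [0, 0, 0.006], "angular": [0, 0, 0], "gripper": 10}, {"slide": [0, 0, 0.006], "angular": [0, 0, 0], "gripper": 10}])

```text
clock: 12.85
tool_pos: [0.5206, -0.0359, 0.1704]
tool_rot: [0.141, 0.99, -0.0, -0.0]
wrist_force: [-0.2, 0.7, -2.8]
finger_gap: 0.0238
```

```bash
python3 -c "
from h import *
plan()
print(np.round(bot.get_state()['torque'],3))"
```

```text
t 12.85 pos [ 0.5206 -0.0359  0.1704] yaw 163.75 tilt [-0.0002 -0.0008] F [-0.22  0.7  -2.84] gap 0.0238
[ 0.013  0.012 -0.027]
```

move_arm(rows=[{"slide": [0, 0, 0.001], "angular": [0, 0, 0], "gripper": 10}, {"slide": [0, 0, 0.002], "angular": [0, 0, 0], "gripper": 10}, {"slide": [0, 0, 0.002], "angular": [0, 0, 0], "gripper": 10}])

```text
clock: 13.15
tool_pos: [0.5207, -0.0359, 0.1703]
tool_rot: [0.141, 0.99, -0.0, 0.0]
wrist_force: [-4.2, 0.3, 4.9]
finger_gap: 0.0242
```

```bash
python3 -c "
from h import *
plan()
print(np.round(bot.get_state()['torque'],3))"
```

```text
t 13.15 pos [ 0.5207 -0.0359  0.1703] yaw 163.74 tilt [ 0.0001 -0.0005] F [-4.19  0.31  4.9 ] gap 0.0242
[-0.028  0.749  0.017]
```

move_arm(rows=[{"slide": [0, 0, 0.002], "angular": [0, 0, 0], "gripper": 10}, {"slide": [0, 0, 0.002], "angular": [0, 0, 0], "gripper": 10}, {"slide": [0, 0, 0.002], "angular": [0, 0, 0], "gripper": 10}, {"slide": [0, 0, 0.002], "angular": [0, 0, 0], "gripper": 10}])

```text
clock: 13.55
tool_pos: [0.5207, -0.0359, 0.1702]
tool_rot: [0.141, 0.99, -0.0, 0.0]
wrist_force: [-5.3, -0.2, 6.5]
finger_gap: 0.0241
```

```bash
python3 -c "
from h import *
plan()
print(np.round(bot.get_state()['torque'],3))"
```

```text
t 13.55 pos [ 0.5207 -0.0359  0.1702] yaw 163.74 tilt [ 0.0001 -0.0002] F [-5.25 -0.22  6.48] gap 0.0241
[-0.031  1.071 -0.027]
```

It was pressed with about 10 N and the foot stayed at rim height, so it did not enter. Next I'll lift and carry it to a clear spot.

move_arm(rows=[{"slide": [0, 0, -0.02], "angular": [0, 0, 0], "gripper": 10}, {"slide": [0, 0, -0.06], "angular": [0, 0, 0], "gripper": 10}, {"slide": [0, 0, -0.12], "angular": [0, 0, 0], "gripper": 10}, {"slide": [0, 0, -0.18], "angular": [0, 0, 0], "gripper": 10}, {"slide": [0, -0.05, -0.2], "angular": [0, 0, 0], "gripper": 10}, {"slide": [-0.01, -0.14, -0.2], "angular": [0, 0, 0], "gripper": 10}, {"slide": [-0.02, -0.25, -0.2], "angular": [0, 0, 0], "gripper": 10}, {"slide": [-0.04, -0.37, -0.2], "angular": [0, 0, 0], "gripper": 10}, {"slide": [-0.05, -0.49, -0.2], "angular": [0, 0, 0], "gripper": 10}, {"slide": [-0.06, -0.6, -0.2], "angular": [0, 0, 0], "gripper": 10}, {"slide": [-0.07, -0.68, -0.2], "angular": [0, 0, 0], "gripper": 10}, {"slide": [-0.07, -0.723, -0.2], "angular": [0, 0, 0], "gripper": 10}, {"slide": [-0.07, -0.723, -0.2], "angular": [0, 0, 0], "gripper": 10}, {"slide": [-0.07, -0.723, -0.2], "angular": [0, 0, 0], "gripper": 10}])

```text
clock: 14.95
tool_pos: [0.4798, -0.2499, 0.2302]
tool_rot: [0.142, 0.99, 0.0, -0.0]
wrist_force: [-0.2, 0.0, -3.9]
finger_gap: 0.0236
```

```bash
python3 hov.py hov4.png | grep -v hull; python3 -c "
from h import *
plan((.48,-.25,.07,163.75),(.48,-.25,.058,163.75))"
```

```text
t 14.95 pos [ 0.4798 -0.2499  0.2302] yaw 163.7 tilt [-0.      0.0002] F [-0.2   0.03 -3.86] gap 0.0236
t 15.0 pos [ 0.4802 -0.2492  0.2302] yaw 163.78 tilt [-0.      0.0003] F [ 0.58  0.34 -3.53] gap 0.0238
(0.48, -0.25, 0.07, 163.75) slide [-0.0001, -0.0029, 0.5339] ang [0.001, -0.0, 0.001]
(0.48, -0.25, 0.058, 163.75) slide [-0.0001, -0.0029, 0.5739] ang [0.001, -0.0, 0.001]Traceback (most recent call last):
  File "hov.py", line 11, in <module>
    h=cv2.convexHull(q.astype(np.float32))[:,0]
      ~~~~~~~~~~~~~~~~~~~~~~~~~~~~~~~~~~~~^^^^^
TypeError: 'NoneType' object is not subscriptable
```

Now I'll check the bottle and the bar's pitch, and clear the placing spot by depth.

```bash
python3 - <<'E'
from h import *
d,c=grab('wrist')[1:]; s=bot.get_state(); W=wcloud(d,c); T=(W-np.array(s['tool_pos']))@R.from_quat(s['tool_rot']).as_matrix()
q=T[(d>0)&(abs(T[...,2]-.005)<.005)&(abs(T[...,1])<.007)&(T[...,0]>.03)&(T[...,0]<.074)]; print('pitch',np.polyfit(q[:,0],q[:,2],1).round(4))
d,c=grab('top')[1:]
for P in (W,cloud(d,c)):
    q=P[(np.hypot(P[...,0]-.563,P[...,1]+.047)<.04)&(abs(P[...,2]-.1145)<.006)]
    if len(q)>9: print('rim',len(q),cv2.minEnclosingCircle((q[:,:2]*1000).astype(np.float32)))
E
```

```text
pitch [-0.0001  0.0048]
rim 634 ((563.2910766601562, -50.27155685424805), 26.359926223754883)
rim 167 ((563.2970581054688, -46.954837799072266), 26.126140594482422)
```

move_arm(rows=[{"slide": [0, 0, 0.06], "angular": [0, 0, 0], "gripper": 10}, {"slide": [0, 0, 0.16], "angular": [0, 0, 0], "gripper": 10}, {"slide": [0, 0, 0.28], "angular": [0, 0, 0], "gripper": 10}, {"slide": [0, 0, 0.39], "angular": [0, 0, 0], "gripper": 10}, {"slide": [0, 0, 0.48], "angular": [0, 0, 0], "gripper": 10}, {"slide": [0, 0, 0.54], "angular": [0, 0, 0], "gripper": 10}, {"slide": [0, 0, 0.565], "angular": [0, 0, 0], "gripper": 10}, {"slide": [0, 0, 0.573], "angular": [0, 0, 0], "gripper": 10}, {"slide": [0, 0, 0.573], "angular": [0, 0, 0], "gripper": 10}, {"slide": [0, 0, 0.573], "angular": [0, 0, 0], "gripper": 10}])

```text
clock: 16.1
tool_pos: [0.4813, -0.2489, 0.0593]
tool_rot: [0.14, 0.99, 0.0, 0.001]
wrist_force: [-0.1, 0.3, -4.8]
finger_gap: 0.0237
```

move_arm(rows=[{"slide": [0, 0, 0.002], "angular": [0, 0, 0], "gripper": 10}, {"slide": [0, 0, 0.004], "angular": [0, 0, 0], "gripper": 10}, {"slide": [0, 0, 0.006], "angular": [0, 0, 0], "gripper": 10}, {"slide": [0, 0, 0.006], "angular": [0, 0, 0], "gripper": 10}])

```text
clock: 16.5
tool_pos: [0.4813, -0.2489, 0.0576]
tool_rot: [0.14, 0.99, 0.0, 0.001]
wrist_force: [0.3, -0.4, -2.7]
finger_gap: 0.024
```

move_arm(rows=[{"slide": [0, 0, 0.002], "angular": [0, 0, 0], "gripper": 10}, {"slide": [0, 0, 0.004], "angular": [0, 0, 0], "gripper": 10}, {"slide": [0, 0, 0.0055], "angular": [0, 0, 0], "gripper": 10}, {"slide": [0, 0, 0.0055], "angular": [0, 0, 0], "gripper": 10}])

```text
clock: 16.9
tool_pos: [0.4813, -0.2489, 0.0561]
tool_rot: [0.14, 0.99, 0.0, 0.001]
wrist_force: [-0.8, 0.9, 0.5]
finger_gap: 0.0239
```

```bash
python3 -c "
from h import *
plan()"
```

```text
t 16.9 pos [ 0.4813 -0.2489  0.0561] yaw 163.86 tilt [0.0018 0.0002] F [-0.78  0.9   0.48] gap 0.0239
```

Touching the bench: the force has risen to about 0 at the height it was gripped at. I'll release, back straight up and then move aside.

move_arm(rows=[{"slide": [0, 0, 0], "angular": [0, 0, 0], "gripper": 30}, {"slide": [0, 0, 0], "angular": [0, 0, 0], "gripper": 45}, {"slide": [0, 0, 0], "angular": [0, 0, 0], "gripper": 65}, {"slide": [0, 0, 0], "angular": [0, 0, 0], "gripper": 80}, {"slide": [0, 0, 0], "angular": [0, 0, 0], "gripper": 80}, {"slide": [0, 0, -0.04], "angular": [0, 0, 0], "gripper": 80}, {"slide": [0, 0, -0.12], "angular": [0, 0, 0], "gripper": 80}, {"slide": [0, 0, -0.24], "angular": [0, 0, 0], "gripper": 80}, {"slide": [0, 0, -0.36], "angular": [0, 0, 0], "gripper": 80}, {"slide": [0, 0, -0.48], "angular": [0, 0, 0], "gripper": 80}, {"slide": [0, 0, -0.6], "angular": [0, 0, 0], "gripper": 80}, {"slide": [0, 0, -0.7], "angular": [0, 0, 0], "gripper": 80}, {"slide": [0, 0, -0.7], "angular": [0, 0, 0], "gripper": 80}, {"slide": [0, 0, -0.7], "angular": [0, 0, 0], "gripper": 80}])

```text
clock: 18.3
tool_pos: [0.481, -0.2493, 0.267]
tool_rot: [0.141, 0.99, 0.0, 0.002]
wrist_force: [0.6, 0.1, -0.1]
finger_gap: 0.0803
```

```bash
python3 - <<'E'
from h import *
plan()
im,d,c=grab('scene'); save(im,'end.png',1.5)
im,d,c=grab('wrist'); P=wcloud(d,c)
for nm,lo,hi in(('grip',.1,.115),('bar',.047,.058)):
    q=P[(d>0)&(np.hypot(P[...,0]-.481,P[...,1]+.249)<.1)&(P[...,2]>lo)&(P[...,2]<hi)]
    if len(q)>10: print(nm,len(q),cv2.minAreaRect((q[:,:2]*1000).astype(np.float32)),np.percentile(q[:,2],[5,50,95]).round(4))
q=P[(np.hypot(P[...,0]-.563,P[...,1]+.047)<.04)&(abs(P[...,2]-.1145)<.006)]
if len(q)>9: print('rim',len(q),cv2.minEnclosingCircle((q[:,:2]*1000).astype(np.float32)))
E
```

```text
t 18.3 pos [ 0.481  -0.2493  0.267 ] yaw 163.84 tilt [0.0036 0.0002] F [ 0.62  0.06 -0.08] gap 0.0803
grip 778 ((480.961669921875, -250.08863830566406), (23.730464935302734, 40.128013610839844), 73.57701873779297) [0.1045 0.1062 0.1075]
bar 817 ((470.56304931640625, -246.41937255859375), (22.705461502075195, 130.2299041748047), 73.77910614013672) [0.0501 0.0513 0.0527]
rim 538 ((563.4821166992188, -50.551002502441406), 26.389606475830078)
```

View pics/end.png

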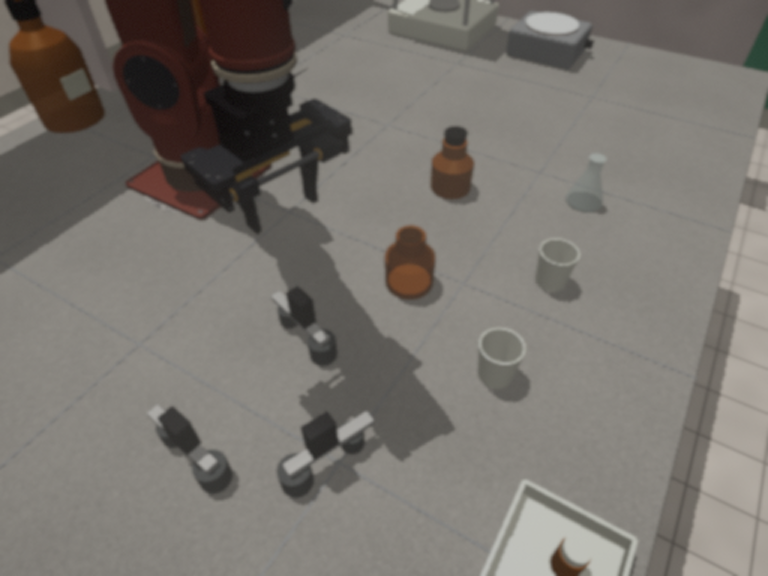

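The gauge stands upright and free at (300,325). The bottle stands at (410,262) as at the start, and the gripper is well clear.

```bash
python3 -c "
from station import bot
print(bot.hand_in())"
```

```text
the job is handed in; nothing more can be done
None
```

The job is done and handed in at 18.4 s on the robot's clock, out of the 56 s allowed. I used the gauge nearest the base, with its grip 0.566 m away.

- **Go plug:** it went in freely over its full length. The bar met the rim at 0.1147 m, where the force rose by about 9.5 N, and I then drew it out.
- **No-go plug:** I pressed it over the same neck with about 10 N. Its foot stayed at rim height (about 0.114 m), so it did not enter.
- **Gauge at the end:** it stands level on both plugs at about (0.481, -0.249), with the grip top at 106 mm and the bar top at 51 mm. It has been released and the gripper is about 0.16 m above it.
- **Bottle at the end:** it is standing, and each camera puts its rim within about 0.5 mm of where that camera put it before.

**Disagreement and limit:**
- The wrist and top cameras differed by about 3 mm in y throughout. I allowed for this by comparing the rim with the held bar in the same wrist picture.
- The arm hid the neck from the top camera during the no-go check, and the wrist camera cannot see that side past the gripper. The no-go's centring therefore rests on the measured 90 mm shift and the contact forces, not on a picture.

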